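# Gauge a post holder's bore and fit the matching post

## Robot

A 6-joint arm with a two-finger parallel gripper is mounted at the origin on the work surface. World frame = base frame: x ahead of the robot, y to its left, z up, the work surface at z = 0. Lengths are in m, angles in degrees, forces in N, time in s.
With the tool pointing down it reaches from about 0.3 to 0.775 m from the base axis. Payload 14.6 kg.
Tool frame: the origin (TCP) lies between the finger pads; the fingertips stand 11 mm ahead of it and the grasp point (between the pads) lies 8 mm behind it; z points along the fingers, y is the direction in which the jaws open and shut (so a half turn about z gives the same grasp; the last joint's range is limited). The gripper opens to 85 mm and grips with 20 to 120 N. Pads are 22 mm wide; open, the fingers measure 114 mm over their backs; the gripper's body (76 mm by 85 mm) begins 54 mm behind the grasp point. The pads swing forward as they close: fully open they stand 13 mm farther back than shut.
Start: joints at [69.122, 17.183, 87.147, -0, 75.671, -3.816], TCP at [0.161, 0.526, 0.242] pointing down, gripper open.
Joint ranges: [-173.82, 173.82], [-45.26, 126.66], [13.44, 144.39], [-59.66, 239.66], [0, 175.72], [-146.38, 146.38]. Speed limits (degrees/s): [127.2, 127.2, 147.25, 180, 180, 180].

## Interface

Orientations are given as a 3x3 rotation matrix whose columns are the frame's x, y, z axes.
In Python, from plant import env gives the robot as it stands.
- The arm moves only by the shell command python3 -m jog 'ROWS' [OPENING] [FORCE]. ROWS is JSON, a list of rows, each a list of 2 entries, a list of its own where there are three numbers: the shift along the tool's x, y, z in m, then the turn about the tool's z in rad. A call has 1 to 8 rows; each row shifts and turns the commanded pose from where the row before left it, along the tool's axes as they then stand; what a row does not reach is not made up. A row lasts 1/10 s, in which the tool goes at most 50 mm and 8.59 degrees, less where a joint would pass 70% of its speed; a pose out of reach is approached as far as the arm can. A call with a gripper value outside its range is refused whole. OPENING is the opening, from 0 (shut) to 1 (fully open), set as the call begins (- or left out, the last holds). The fingers move at their own pace and stop on an object; FORCE is the grip in N (left out, the last holds). Time passes only in rows, so rows that do not move let the fingers close. It gives the time, the measured TCP pose, the force and the opening at its end, in the units of the state.
- env.sense(): the state, without advancing time (a new reading comes with each control period).
- env.camera(name): name is "side" or "top" or "wrist"; returns (picture, depth): 480x640x3 uint8, blue, green, red; 480x640 float32, m along the optical axis (not along the pixel's ray), 0 where there is no reading.
- env.get_calibration(name): a dict with "vfov" (degrees; the focal length in pixels is half the picture's height over the tangent of half this angle, whatever the lens; pixels are square), "cx", "cy" (the principal point, pixels), "k1" (the pictures are not rectified: a ray, as slopes to the right and down, at radius r is drawn at 1 + k1 r^2 times it, then the intrinsics apply), "R" (3x3) and "t" (3): a world point X has camera coordinates R X + t; the wrist camera has in their place "T_tool_cam" (4x4, takes a point from camera to tool coordinates, whose origin is the TCP and whose axes are the flange's). Camera axes: x right, y down, z forward; pixel columns grow to the right and rows downward; lengths in m; the calibration is good to about 2 mm. A picture is of the moment at which its call begins: read the wrist's pose just before it. get_calibration takes no time and is no camera call.
- env.job_done(): hands the job in, once; it reports no verdict.
Trained networks look in the newest picture that a camera, given by its name, has taken for a name from the list of things; names that differ only in an ending like _2 or _b are one class to them, and where a whole thing is asked for, a point or a joint stands for the part that bears it (a point fixed in the world has none). Each returns a list of dicts, best first, with "p" (0 to 1); they miss things now and then, are a little off and sometimes report something else, mostly with a low value. They report only what shows in the picture. A call takes as long as a camera call. They do not tell look-alikes from the thing itself.
- env.search_frame(camera, name): "extent" ([centre column, centre row, width, height] in pixels, round what is visible of it).
- env.cut_out(camera, name): "region" (480x640 bool, what is visible of it) and "extent" ([centre column, centre row, width, height] in pixels, round what is visible of it).
The state is a dict: "time": time; "joint_pos": joint angles; "joint_vel": joint speeds; "joint_efforts": joint torques, N m; "tcp_pos": TCP position; "eef_rot": TCP orientation; "ft_force": force on the tool from outside, world axes, zero at the start; "torque": the same for the moment, N m; "finger_gap": opening from 0.0 (shut) to 1.0 (fully open).
Only numpy, scipy, OpenCV 4.12 (cv2) and the standard library are available. Lean on these libraries where they do the work, as an engineer would, in place of code of your own. Each camera call takes 0.05 s, during which the arm holds its last target. There are 200 camera calls.

## Task

Feel how deep the empty post holder's blind bore is by lowering the held depth rod until it touches the bottom, and put the rod back in its stand. Then lift from the rack only the post that fits that depth, and lower it to the bottom of the bore so that it stands with its top level with the post in the neighbouring holder. Leave the other posts in the rack and everything else on the bench where it is.

Things in the scene. Friction and masses are not known exactly. Their poses are not given: they have to be found in the camera images.
- bore_mouth (a point): Empty post holder: fixed upright black block 44 x 44 mm, 75 mm tall, 8 mm high feet along its x (80 mm overall), thumbscrew 15 mm out of its -y side at 50 mm height. A round blind bore, 19 mm wide with a 3 mm chamfer, goes down from the middle of its top; it is 30, 45 or 60 mm deep, not known beforehand. The point is the centre of the mouth, level with the top face; z up.
- ref_top (a point): Reference: an identical fixed holder that already has its steel post, 16 mm thick and standing 55 mm above the holder's top. The point is the centre of that post's top face, 130 mm above the bench.
- rack_top (a point): Post rack: fixed aluminium block 50 x 170 mm, 55 mm tall, with three snug wells (18 mm wide, 45 mm deep, 55 mm apart) in a row along its y axis, one post in each; which post is in which well varies. The point is the centre of the top face, at the middle well; its y axis runs along the row.
- stand_mouth (a point): Rod stand: a fixed white block 60 x 60 mm, 55 mm tall, with one 13 mm hole with a 3 mm chamfer, 45 mm deep, in the middle of its top. The point is the centre of the hole's mouth, 55 mm above the bench.
- rod_center (a point): Depth rod, 160 mm long, 120 g: steel shaft 10 mm thick and 110 mm long with ring marks each 10 mm, above it a dark grip sleeve 20 mm thick and 50 mm long. It stands in the rod stand, shaft down, leaning at most a few degrees. The point is half-way along its axis, 80 mm above the tip (55 mm below the sleeve's middle); z points from tip to grip.
- rod_tip (a point): Lower end of the depth rod, on its axis; same axes as rod_center.
- post_short_center (a point): The short steel post, a plain upright cylinder 16 mm thick and 85 mm long with its lowest 3 mm stepped in to 12.4 mm, about 132 g, standing in a well of the rack with 40 mm showing. The point is half-way along it; z along it, up. It is the one that stands 55 mm proud of a bore 30 mm deep.
- post_short_top (a point): Centre of the top face of the 85 mm post, 42.5 mm above its centre.
- post_mid_center (a point): The middle-length steel post, a plain upright cylinder 16 mm thick and 100 mm long with its lowest 3 mm stepped in to 12.4 mm, about 155 g, standing in a well of the rack with 55 mm showing. The point is half-way along it; z along it, up. It is the one that stands 55 mm proud of a bore 45 mm deep.
- post_mid_top (a point): Centre of the top face of the 100 mm post, 50 mm above its centre.
- post_long_center (a point): The long steel post, a plain upright cylinder 16 mm thick and 115 mm long with its lowest 3 mm stepped in to 12.4 mm, about 178 g, standing in a well of the rack with 70 mm showing. The point is half-way along it; z along it, up. It is the one that stands 55 mm proud of a bore 60 mm deep.
- post_long_top (a point): Centre of the top face of the 115 mm post, 57.5 mm above its centre.
- objective: Bystander: steel microscope objective, 32 mm wide, 42 mm tall; origin under its centre.
- jar: Bystander: small amber jar, 44 mm wide, 55 mm tall; origin under its centre.
- dish: Bystander: lidded white petri dish, 86 mm wide, 14 mm tall; origin under its centre.
- driver: Bystander: screwdriver lying flat, 170 mm long along its x.
- slide_box: Bystander: grey slide box, 85 x 30 x 22 mm; origin under its centre, long side along x.
- clamp: Bystander: black clamp, 50 x 26 mm, 30 mm tall with its steel screw; origin under its centre.
- insert_frame: Bystander: black stage insert frame with a copper plate, 110 x 86 x 12 mm; origin under its centre.
Not all that is in view belongs to the job. Leave any blue, green or yellow look-alike of the part that bears rod_center alone.

How it is judged (in metres and radians):
On the way, in this order (a step that is already met when the one before it is completed fails the run):
1. the held depth rod touches the bottom of the empty holder's bore ((contact force between rod and floor_a above 0.3 N or contact force between rod and floor_b above 0.3 N or contact force between rod and floor_c above 0.3 N) and horizontal distance between rod_tip and bore_mouth below 0.01 m and z of rod_tip in the frame of bore_mouth below -0.025 m and contact force between the fingers and rod above 0.5 N), for 0.1 s.
2. the rod is back in its stand, tip at least 38 mm below the hole's mouth (horizontal distance between rod_tip and stand_mouth below 0.008 m and z of rod_tip in the frame of stand_mouth below -0.038 m and linear speed of rod below 0.02 m/s), for 0.2 s.
At the end, for the whole second after the job is handed in: The matching post rests in the bore, top within 5 mm of the reference top's height, within 8 mm of the bore axis, tilted under 8 degrees; the other posts have moved less than 12 mm; the rod rests in its stand, tip 38 mm or more below the mouth and within 8 mm of its centre (all of step 2 and ((horizontal distance between post_short_top and bore_mouth below 0.008 m and z of post_short_top in the frame of ref_top between -0.005 and 0.005 m and angle between post_short_center's own z axis and vertical below 0.14 rad and linear speed of post_short below 0.02 m/s and distance of each of post_mid_center, post_long_center from where it was at the start of the episode below 0.012 m) or (horizontal distance between post_mid_top and bore_mouth below 0.008 m and z of post_mid_top in the frame of ref_top between -0.005 and 0.005 m and angle between post_mid_center's own z axis and vertical below 0.14 rad and linear speed of post_mid below 0.02 m/s and distance of each of post_short_center, post_long_center from where it was at the start of the episode below 0.012 m) or (horizontal distance between post_long_top and bore_mouth below 0.008 m and z of post_long_top in the frame of ref_top between -0.005 and 0.005 m and angle between post_long_center's own z axis and vertical below 0.14 rad and linear speed of post_long below 0.02 m/s and distance of each of post_short_center, post_mid_center from where it was at the start of the episode below 0.012 m))); the robot touches nothing.
It fails at once if a bystander is shifted by more than 40 mm or knocked over (distance of any of objective, jar, dish, driver, slide_box, clamp, insert_frame from where it was at the start of the episode above 0.04 m or angle between any of objective, jar, clamp's own z axis and vertical above 0.6 rad).
It fails at once if a post that does not match the bore is pulled out of its well (raised by more than 30 mm) ((horizontal distance between floor_a and bore_mouth below 0.01 m and (z of post_mid_center in the frame of rack_top above 0.035 m or z of post_long_center in the frame of rack_top above 0.0425 m)) or (horizontal distance between floor_b and bore_mouth below 0.01 m and (z of post_short_center in the frame of rack_top above 0.0275 m or z of post_long_center in the frame of rack_top above 0.0425 m)) or (horizontal distance between floor_c and bore_mouth below 0.01 m and (z of post_short_center in the frame of rack_top above 0.0275 m or z of post_mid_center in the frame of rack_top above 0.035 m))).
It fails at once if a post is let fall down the bore (faster than 0.5 m/s in it) ((horizontal distance between post_short_center and bore_mouth below 0.015 m and z of post_short_center in the frame of bore_mouth below 0.0425 m and linear speed of post_short above 0.5 m/s) or (horizontal distance between post_mid_center and bore_mouth below 0.015 m and z of post_mid_center in the frame of bore_mouth below 0.05 m and linear speed of post_mid above 0.5 m/s) or (horizontal distance between post_long_center and bore_mouth below 0.015 m and z of post_long_center in the frame of bore_mouth below 0.0575 m and linear speed of post_long above 0.5 m/s)).
It also fails if it takes over 64 s, if anything falls off the work surface, if the arm or the gripper's body presses on something with over 40 N, if the wrist force passes 120 N, or if a joint passes its speed limit or range.

## Working session

There is one attempt and no reset: what is moved stays moved. The work goes in short steps, Python scripts to look and compute and a shell command to move; the robot and the scene stay as the last step left them, time stands still between calls to the robot, and variables do not carry over. Pictures are saved under pics/ and viewed, about 8 in all and at most 12, crops included, and the job is handed in when it is done.

```bash
ls; mkdir -p pics; cat > h.py <<'E'
import numpy as np, cv2
from plant import env
def K(c):
    f=240/np.tan(np.radians(c['vfov'])/2); return f
def cam(name):
    s=env.sense(); im,d=env.camera(name); c=env.get_calibration(name)
    if 'R' in c: R=np.array(c['R']);t=np.array(c['t'])
    else:
        T=np.array(c['T_tool_cam']); W=np.eye(4); W[:3,:3]=np.array(s['eef_rot']); W[:3,3]=s['tcp_pos']
        M=np.linalg.inv(W@T); R=M[:3,:3]; t=M[:3,3]
    return im,d,(c,R,t)
def ray(C,u,v):
    c,R,t=C; f=K(c); a=np.array([(u-c['cx'])/f,(v-c['cy'])/f]); b=a.copy()
    for _ in range(20): b=a/(1+c['k1']*(b@b))
    return -R.T@t, R.T@np.array([b[0],b[1],1])
def atz(C,u,v,z):
    o,d=ray(C,u,v); return o+d*(z-o[2])/d[2]
def atd(C,u,v,dep):
    o,d=ray(C,u,v); return o+d*dep
def proj(C,X):
    c,R,t=C; p=R@np.array(X)+t; a=p[:2]/p[2]; a=a*(1+c['k1']*(a@a)); return a*K(c)+[c['cx'],c['cy']]
def cloud(C,d):
    c,R,t=C; f=K(c); v,u=np.mgrid[0:480,0:640]; a=np.stack([(u-c['cx'])/f,(v-c['cy'])/f],-1); b=a.copy()
    for _ in range(20): b=a/(1+c['k1']*(b**2).sum(-1,keepdims=True))
    P=np.dstack([b,np.ones((480,640))])*d[...,None]; X=(P-t)@R; X[d==0]=np.nan; return X
E
cat > a.py <<'E'
from h import *
np.set_printoptions(precision=3,suppress=True)
for n in ['top','side']:
    im,d,C=cam(n); cv2.imwrite(f'pics/{n}0.png',im); np.savez(f'{n}0.npz',d=d)
    print(n,-C[1].T@C[2],C[1][2], C[0]['vfov'])
    for k in ['bore_mouth','ref_top','rack_top','stand_mouth','rod_center','post_short_center','post_mid_center','post_long_center','post_short_top','post_long_top','post_mid_top']:
        for r in env.search_frame(n,k)[:3]:
            e=r['extent']; dd=d[int(e[1]),int(e[0])]; print(k,round(r['p'],2),np.round(e), atd(C,e[0],e[1],dd))
E
python3 a.py
```

```text
pics
top [ 0.32  -0.026  1.27 ] [ 0.194 -0.015 -0.981] 55.45190695818196
bore_mouth 0.7 [313. 249.  22.  32.] [ 0.525 -0.031  0.078]
bore_mouth 0.66 [215. 268.  71.  29.] [0.467 0.226 0.071]
ref_top 0.76 [337. 219.  25.  30.] [ 0.608 -0.094  0.072]
ref_top 0.5 [393. 276.  19.  13.] [ 0.452 -0.23   0.138]
rack_top 0.71 [390. 278.  34.  29.] [ 0.453 -0.234  0.082]
rack_top 0.63 [217. 270.  69.  30.] [0.465 0.224 0.056]
rack_top 0.55 [191. 262.   8.   8.] [0.476 0.28  0.11 ]
stand_mouth 0.8 [389. 277.  30.  26.] [ 0.46  -0.238  0.041]
rod_center 0.51 [371. 243.  14.  12.] [ 0.534 -0.175  0.135]
rod_center 0.48 [388. 309.  18.  12.] [ 0.37  -0.215  0.157]
rod_center 0.47 [393. 274.  14.   9.] [ 0.456 -0.23   0.142]
post_short_center 0.54 [214. 267.   7.  10.] [0.466 0.224 0.094]
post_long_center 0.41 [234. 267.   8.  11.] [0.466 0.167 0.121]
post_short_top 0.37 [213. 267.   9.   8.] [0.468 0.225 0.095]
post_long_top 0.56 [235. 268.   7.   7.] [0.466 0.168 0.105]
side [0.519 0.636 0.756] [ 0.004 -0.711 -0.703] 56.756341636002375
bore_mouth 0.89 [305. 266.  38.  38.] [ 0.537 -0.003  0.059]
[... 506 characters left out ...]
546 -0.175  0.095]
rod_center 0.72 [343. 180.  11.  44.] [ 0.439 -0.392 -0.   ]
rod_center 0.56 [376. 193.  10.  52.] [ 0.371 -0.218  0.088]
post_short_center 0.72 [338. 360.  12.  13.] [0.477 0.236 0.084]
post_mid_center 0.82 [338. 388.  13.  27.] [0.478 0.289 0.09 ]
post_long_center 0.64 [340. 327.  12.  28.] [0.472 0.182 0.103]
post_short_top 0.7 [341. 360.  14.  23.] [0.471 0.236 0.086]
post_short_top 0.62 [393. 193.  50.  29.] [ 0.304 -0.332  0.001]
post_long_top 0.76 [343. 326.  12.  30.] [0.466 0.183 0.109]
post_long_top 0.35 [338. 361.  11.  18.] [0.476 0.236 0.084]
post_mid_top 0.49 [337. 386.   9.  30.] [0.481 0.291 0.098]
post_mid_top 0.21 [175. 384.  41.  54.] [0.764 0.247 0.021]
```

View pics/side0.png

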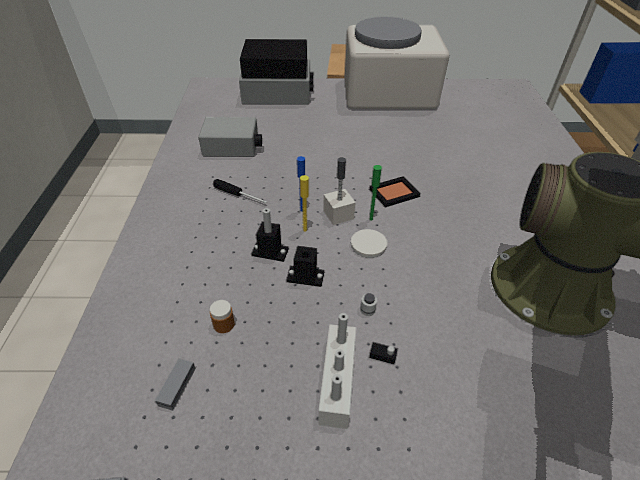

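View pics/top0.png

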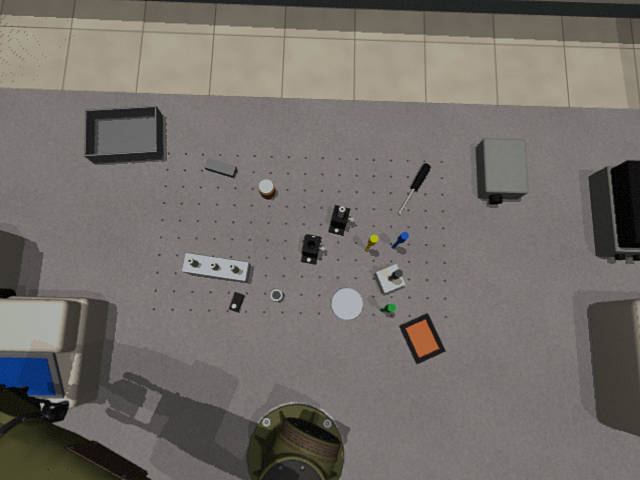

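Rod candidates in the side image: blue (301,170), yellow (305,190), green (376,180) and a dark-grey grip at (341,168) standing in the white block. The grey one is the depth rod; in the top image it is at (397,273). The empty holder is at side (306,266) and the reference holder with its post at (268,235). The rack is at (338,375) with the long post at (343,325), the short one at (339,360) and the middle one at (337,388).

```bash
python3 - <<'E'
from h import *
np.set_printoptions(precision=4,suppress=True)
s=env.sense(); print(s['tcp_pos'],s['eef_rot'],s['finger_gap'])
print(env.get_calibration('wrist'))
for n in ['top','side']:
    c=env.get_calibration(n); C=(c,np.array(c['R']),np.array(c['t'])); X=cloud(C,np.load(n+'0.npz')['d'])
    def box(x,y,z,nm):
        m=(abs(X[...,0]-x[0])<x[1])&(abs(X[...,1]-y[0])<y[1])&(X[...,2]>z[0])&(X[...,2]<z[1])
        P=X[m]; 
        if len(P)<3: print(n,nm,len(P)); return
        r=cv2.minAreaRect((P[:,:2]*1000).astype(np.float32)); print(n,nm,len(P),P.mean(0),r)
    box((.457,.04),(-.232,.04),(.045,.065),'stand'); box((.457,.04),(-.232,.04),(.12,.19),'rod')
    box((.525,.04),(-.03,.04),(.065,.085),'holder'); box((.61,.05),(-.094,.05),(.1,.15),'ref')
    box((.47,.06),(.224,.12),(.045,.064),'rack'); box((.47,.06),(.224,.12),(.08,.14),'posts')
E
```

```text
[0.1614 0.5258 0.2423] [[-0.956   0.2934 -0.    ]
 [ 0.2934  0.956  -0.    ]
 [ 0.     -0.     -1.    ]] 0.9996674094939413
{'vfov': 65.95599587580264, 'cx': 321.80839846932713, 'cy': 238.45951352621816, 'k1': -0.07922928529514278, 'T_tool_cam': array([[ 0.001 , -0.9507, -0.31  ,  0.0806],
       [ 1.    ,  0.0008,  0.0007, -0.0001],
       [-0.0004, -0.31  ,  0.9507, -0.1315],
       [ 0.    ,  0.    ,  0.    ,  1.    ]])}
top stand 427 [ 0.4539 -0.2341  0.0554] ((456.0820617675781, -237.93661499023438), (59.714508056640625, 61.380123138427734), 22.7901611328125)
top rod 88 [ 0.4546 -0.2358  0.1611] ((456.1354064941406, -237.3863067626953), (18.642688751220703, 20.62297248840332), 47.16215515136719)
top holder 250 [ 0.5365 -0.0232  0.0752] ((537.1812744140625, -23.282115936279297), (43.88045883178711, 44.379554748535156), 80.21997833251953)
top ref 49 [ 0.6214 -0.1002  0.1249] ((622.6659545898438, -100.672607421875), (15.140294075012207, 16.283414840698242), 77.38350677490234)
top rack 1050 [0.4722 0.2282 0.0553] ((473.6076354980469, 229.8277130126953), (170.7813262939453, 50.553924
[... 319 characters left out ...]
 rod 179 [ 0.458  -0.2339  0.1501] ((457.7772521972656, -238.2133026123047), (20.936309814453125, 20.321735382080078), 69.56159973144531)
side holder 349 [ 0.539  -0.0212  0.0736] ((538.6053466796875, -25.075763702392578), (48.127410888671875, 44.18007278442383), 80.2238998413086)
side ref 101 [ 0.6241 -0.0981  0.1196] ((624.4337768554688, -100.79976654052734), (15.14614486694336, 18.18026351928711), 32.6917839050293)
side rack 2095 [0.4764 0.2412 0.0549] ((475.0774841308594, 228.79774475097656), (172.81529235839844, 49.973716735839844), 83.04489135742188)
side posts 461 [0.475  0.2292 0.1025] ((475.1416015625, 229.60739135742188), (125.55422973632812, 15.968746185302734), 83.00769805908203)
```

```bash
python3 -m jog '[[[-0.0326,-0.026,-0.006],0],[[-0.0326,-0.026,-0.006],0],[[-0.0326,-0.026,-0.006],0],[[-0.0326,-0.026,-0.006],0],[[-0.0326,-0.026,-0.006],0],[[-0.0326,-0.026,-0.006],0],[[-0.0326,-0.026,-0.006],0],[[-0.0326,-0.026,-0.006],0]]'
python3 -m jog '[[[-0.0326,-0.026,-0.002],0],[[-0.0326,-0.026,0],0],[[-0.0326,-0.026,0],0],[[-0.0326,-0.026,0],0],[[-0.0326,-0.026,0],0],[[-0.0326,-0.026,0],0],[[-0.0326,-0.026,0],0],[[-0.0326,-0.026,0],0]]'
python3 - <<'E'
from h import *
np.set_printoptions(precision=4,suppress=True)
s=env.sense(); print(s['tcp_pos'],s['joint_pos'],s['joint_vel'])
im,d,C=cam('wrist'); cv2.imwrite('pics/w1.png',im)
X=cloud(C,d); m=(abs(X[...,0]-.538)<.05)&(abs(X[...,1]+.024)<.05)&(X[...,2]>.068)&(X[...,2]<.085)
P=X[m]; print(len(P),P[:,2].mean(),cv2.minAreaRect((P[:,:2]*1000).astype(np.float32)), proj(C,[.538,-.024,.075]))
m=(abs(X[...,0]-.62)<.05)&(abs(X[...,1]+.1)<.05)&(X[...,2]>.12)&(X[...,2]<.14); P=X[m]
print(P.mean(0) if len(P) else 0, proj(C,[.6235,-.1005,.13]))
E
```

```text
time: 2.0
tcp_pos: [0.3503, 0.2489, 0.2908]
eef_rot: [[-0.956, 0.293, 0.001], [0.293, 0.956, 0.0], [-0.0, 0.0, -1.0]]
ft_force: [-0.7, 0.8, 0.8]
finger_gap: 1.001
time: 2.8
tcp_pos: [0.5387, -0.0266, 0.2924]
eef_rot: [[-0.956, 0.294, 0.0], [0.294, 0.956, 0.0], [-0.0, 0.0, -1.0]]
ft_force: [0.3, 1.3, 0.8]
finger_gap: 0.996
[ 0.5387 -0.0266  0.2924] [ -6.7212  13.856   84.6848   0.0025  81.4463 -79.6498] [-34.7826  31.9498 -38.6506  -0.0306   6.5499 -34.7054]
1819 0.07460725091013883 ((536.4569091796875, -23.373245239257812), (44.10689163208008, 44.73493194580078), 80.8822250366211) [324.0467 204.2538]
[ 0.6207 -0.099   0.1284] [271.5704 329.3304]
```

```bash
python3 -m jog '[[[0.0027,-0.0378,0],0],[[0.0027,-0.0378,0],0],[[0.0027,-0.0378,0],0],[[0.0027,-0.0378,0],0],[[0.0027,-0.0378,0],0],[[0.0027,-0.0378,0],0],[[0,0,0],0],[[0,0,0],0]]'
python3 - <<'E'
from h import *
np.set_printoptions(precision=4,suppress=True)
s=env.sense(); print(s['tcp_pos'],s['joint_pos'][5])
im,d,C=cam('wrist'); cv2.imwrite('pics/w2.png',im)
X=cloud(C,d)
for z in [(.05,.06),(.12,.14),(.14,.16),(.16,.18)]:
    m=(abs(X[...,0]-.457)<.05)&(abs(X[...,1]+.238)<.05)&(X[...,2]>z[0])&(X[...,2]<z[1])
    P=X[m]; print(z,len(P),P.mean(0),cv2.minAreaRect((P[:,:2]*1000).astype(np.float32)),P[:,2].max())
E
```

```text
time: 3.65
tcp_pos: [0.4557, -0.2373, 0.2922]
eef_rot: [[-0.956, 0.295, 0.0], [0.295, 0.956, 0.0], [0.0, 0.0, -1.0]]
ft_force: [-0.7, -0.0, -0.5]
finger_gap: 1.002
[ 0.4557 -0.2373  0.2922] -104.44777032415628
(0.05, 0.06) 2717 [ 0.4487 -0.2363  0.0548] ((454.95623779296875, -238.46185302734375), (60.34103012084961, 60.63705825805664), 23.301782608032227) 0.05998970986900327
(0.12, 0.14) 129 [ 0.4474 -0.2358  0.1304] ((449.3197937011719, -236.3724822998047), (19.62618637084961, 8.56462287902832), 71.51118469238281) 0.13999711492863937
(0.14, 0.16) 156 [ 0.4472 -0.2358  0.1504] ((449.16278076171875, -236.0592498779297), (19.4669132232666, 8.207067489624023), 69.52257537841797) 0.15999685393877489
(0.16, 0.18) 660 [ 0.4538 -0.2379  0.1692] ((454.6352233886719, -238.21337890625), (19.089080810546875, 19.842330932617188), 73.79903411865234) 0.17167012839302964
```

View pics/w2.png

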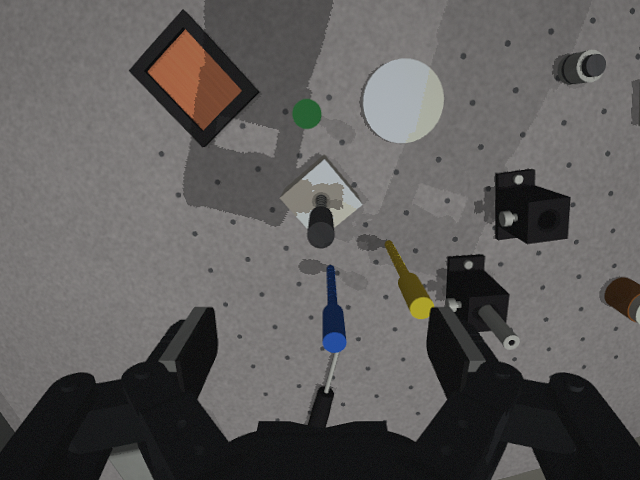

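The wrist view shows the dark-grey rod at (321,225), upright in the white stand. The blue rod is at (333,340), the yellow at (420,307) and the green at (307,114), all clear of the jaws. I'll descend and grip.

```bash
python3 -m jog '[[[0,0,0.035],0],[[0,0,0.035],0],[[0,0,0.035],0],[[0,0,0.03],0],[[0,-0.0005,0.02],0],[[0,0,0],0]]'
python3 -m jog '[[[0,0,0],0],[[0,0,0],0],[[0,0,0],0],[[0,0,0],0],[[0,0,0],0],[[0,0,0],0],[[0,0,0],0],[[0,0,0],0]]' 0 60
```

```text
time: 4.3
tcp_pos: [0.4553, -0.2358, 0.135]
eef_rot: [[-0.956, 0.292, -0.004], [0.292, 0.956, 0.002], [0.004, 0.001, -1.0]]
ft_force: [0.7, 0.1, 0.4]
finger_gap: 1.001
time: 5.1
tcp_pos: [0.4561, -0.2378, 0.138]
eef_rot: [[-0.956, 0.293, 0.001], [0.293, 0.956, -0.001], [-0.001, -0.0, -1.0]]
ft_force: [-1.0, -0.0, 5.6]
finger_gap: 0.22
```

```bash
python3 -m jog '[[[0,0,-0.015],0],[[0,0,-0.03],0],[[0,0,-0.04],0],[[0,0,-0.04],0],[[0,0,-0.02],0],[[0,0,0],0],[[0,0,0],0]]'
python3 - <<'E'
from h import *
np.set_printoptions(precision=4,suppress=True)
s=env.sense(); print(s['tcp_pos'],s['ft_force'],s['finger_gap'])
c=env.get_calibration('side')
im,d,C=cam('side'); cv2.imwrite('pics/s1.png',cv2.resize(im[60:320,180:480],None,fx=2,fy=2))
X=cloud(C,d)
for z in [(.16,.18),(.18,.20),(.2,.22),(.22,.24),(.24,.26),(.26,.28)]:
    m=(abs(X[...,0]-.457)<.02)&(abs(X[...,1]+.238)<.02)&(X[...,2]>z[0])&(X[...,2]<z[1])
    P=X[m]; print(z,len(P),P.mean(0) if len(P) else 0)
m=(abs(X[...,0]-.457)<.02)&(abs(X[...,1]+.238)<.02)&(X[...,2]>.1); print(X[m][:,2].min())
E
```

```text
time: 5.8
tcp_pos: [0.4555, -0.2374, 0.2814]
eef_rot: [[-0.956, 0.294, -0.001], [0.293, 0.956, 0.001], [0.001, 0.0, -1.0]]
ft_force: [0.5, 0.1, -2.3]
finger_gap: 0.213
[ 0.4555 -0.2374  0.2814] [ 0.4874  0.0501 -2.3065] 0.21308086865754394
(0.16, 0.18) 32 [ 0.457  -0.2356  0.1695]
(0.18, 0.2) 28 [ 0.4578 -0.235   0.19  ]
(0.2, 0.22) 39 [ 0.4574 -0.2355  0.2096]
(0.22, 0.24) 29 [ 0.4577 -0.235   0.2299]
(0.24, 0.26) 41 [ 0.4577 -0.2348  0.2498]
(0.26, 0.28) 51 [ 0.4571 -0.2284  0.2728]
0.15341026215273063
```

View pics/s1.png

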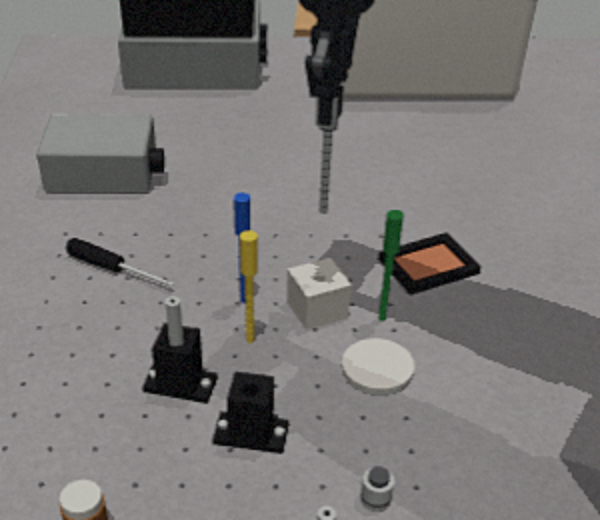

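The rod is held vertically, with its tip at about (323,212) in the crop, z≈0.153. I'll carry it over the bore.

```bash
python3 -m jog '[[[-0.0025,0.036,0],0],[[-0.0025,0.038,0],0],[[-0.0025,0.038,0],0],[[-0.0025,0.038,0],0],[[-0.0025,0.038,0],0],[[-0.0025,0.040,0],0],[[0,0,0],0],[[0,0,0],0]]'
python3 - <<'E'
from h import *
np.set_printoptions(precision=4,suppress=True)
s=env.sense(); print(s['tcp_pos'],s['ft_force'])
im,d,C=cam('wrist'); cv2.imwrite('pics/w3.png',im[100:400,180:480])
X=cloud(C,d); m=(abs(X[...,0]-.537)<.05)&(abs(X[...,1]+.024)<.05)&(X[...,2]>.068)&(X[...,2]<.085)
P=X[m]; print(len(P),P.mean(0),cv2.minAreaRect((P[:,:2]*1000).astype(np.float32)))
im,d,C=cam('side');X=cloud(C,d)
for z in [(.15,.17),(.17,.19),(.19,.22)]:
    m=(abs(X[...,0]-.537)<.03)&(abs(X[...,1]+.024)<.03)&(X[...,2]>z[0])&(X[...,2]<z[1]); print(m.sum(),X[m].mean(0))
E
```

```text
time: 6.65
tcp_pos: [0.5367, -0.0234, 0.2806]
eef_rot: [[-0.956, 0.292, -0.003], [0.292, 0.956, 0.0], [0.003, -0.001, -1.0]]
ft_force: [0.5, 0.6, -0.9]
finger_gap: 0.217
[ 0.5367 -0.0234  0.2806] [ 0.4536  0.623  -0.8749]
1860 [ 0.5349 -0.023   0.0746] ((536.473388671875, -23.41524314880371), (44.013145446777344, 44.490509033203125), 80.73149108886719)
29 [ 0.5371 -0.0221  0.1621]
43 [ 0.5373 -0.0224  0.1809]
68 [ 0.5381 -0.0231  0.2051]
```

```bash
python3 -m jog '[[[0,0,0.03],0],[[0,0,0.03],0],[[0,0,0.012],0],[[0,0,0.012],0],[[0,0,0.01],0],[[0,0,0.004],0],[[0,0,0],0],[[0,0,0],0]]'
python3 -m jog '[[[0,0,0.002],0],[[0,0,0.002],0],[[0,0,0.002],0],[[0,0,0.002],0],[[0,0,0.002],0],[[0,0,0],0],[[0,0,0],0]]'
```

```text
time: 7.55
tcp_pos: [0.5373, -0.024, 0.185]
eef_rot: [[-0.956, 0.293, 0.001], [0.293, 0.956, -0.0], [-0.001, 0.0, -1.0]]
ft_force: [-0.1, 0.9, -1.6]
finger_gap: 0.215
time: 8.25
tcp_pos: [0.537, -0.0239, 0.1742]
eef_rot: [[-0.956, 0.293, -0.0], [0.293, 0.956, 0.0], [0.0, -0.0, -1.0]]
ft_force: [0.3, -0.2, -1.0]
finger_gap: 0.219
```

```bash
python3 -m jog '[[[0,0,0.002],0],[[0,0,0.002],0],[[0,0,0.002],0],[[0,0,0],0],[[0,0,0],0]]'
```

```text
time: 8.75
tcp_pos: [0.537, -0.0239, 0.1682]
eef_rot: [[-0.956, 0.293, -0.0], [0.293, 0.956, -0.0], [0.0, -0.0, -1.0]]
ft_force: [-0.9, 0.2, -1.7]
finger_gap: 0.218
```

```bash
python3 -m jog '[[[0,0,0.002],0],[[0,0,0.002],0],[[0,0,0.002],0],[[0,0,0.002],0],[[0,0,0.001],0],[[0,0,0],0],[[0,0,0],0]]'; python3 -m jog '[[[0,0,0.001],0],[[0,0,0.001],0],[[0,0,0.001],0],[[0,0,0],0],[[0,0,0],0]]'
```

```text
time: 9.45
tcp_pos: [0.537, -0.0239, 0.1593]
eef_rot: [[-0.956, 0.293, 0.0], [0.293, 0.956, 0.0], [-0.0, 0.0, -1.0]]
ft_force: [0.3, 1.3, -0.9]
finger_gap: 0.219
time: 9.95
tcp_pos: [0.5377, -0.0241, 0.1579]
eef_rot: [[-0.956, 0.293, 0.003], [0.293, 0.956, -0.0], [-0.003, 0.0, -1.0]]
ft_force: [-2.4, 0.5, 13.2]
finger_gap: 0.22
```

Contact came at TCP z≈0.158 with 13 N. That puts the tip at 0.030, so the bore is 45 mm deep and needs the middle post. I'll hold briefly, then take the rod back.

```bash
python3 -m jog '[[[0,0,0],0],[[0,0,0],0],[[0,0,-0.01],0],[[0,0,-0.02],0],[[0,0,-0.03],0],[[0,0,-0.035],0],[[0,0,-0.03],0],[[0,0,0],0]]'
python3 -m jog '[[[0.0025,-0.036,0],0],[[0.0025,-0.038,0],0],[[0.0025,-0.038,0],0],[[0.0025,-0.038,0],0],[[0.0025,-0.038,0],0],[[0.0025,-0.040,0],0],[[0,0,0],0],[[0,0,0],0]]'
python3 - <<'E'
from h import *
np.set_printoptions(precision=4,suppress=True)
s=env.sense(); print(s['tcp_pos'],s['ft_force'])
im,d,C=cam('wrist')
X=cloud(C,d); m=(abs(X[...,0]-.457)<.05)&(abs(X[...,1]+.238)<.05)&(X[...,2]>.048)&(X[...,2]<.062)
P=X[m]; print(len(P),P.mean(0),cv2.minAreaRect((P[:,:2]*1000).astype(np.float32)))
im,d,C=cam('side');X=cloud(C,d)
for z in [(.15,.17),(.17,.19),(.19,.22)]:
    m=(abs(X[...,0]-.457)<.03)&(abs(X[...,1]+.238)<.03)&(X[...,2]>z[0])&(X[...,2]<z[1]); print(m.sum(),X[m].mean(0),X[m].min(0))
E
```

```text
time: 10.75
tcp_pos: [0.538, -0.024, 0.2858]
eef_rot: [[-0.956, 0.293, 0.007], [0.293, 0.956, -0.001], [-0.007, 0.001, -1.0]]
ft_force: [-0.4, -0.3, -1.2]
finger_gap: 0.217
time: 11.55
tcp_pos: [0.4554, -0.2379, 0.2807]
eef_rot: [[-0.955, 0.295, -0.001], [0.295, 0.955, 0.001], [0.001, 0.0, -1.0]]
ft_force: [0.0, -0.7, -1.7]
finger_gap: 0.221
[ 0.4554 -0.2379  0.2807] [ 0.0298 -0.6669 -1.7397]
3369 [ 0.4521 -0.2374  0.0548] ((454.8866271972656, -238.20333862304688), (60.386356353759766, 60.29510498046875), 23.406524658203125)
29 [ 0.4577 -0.2361  0.1616] [ 0.4524 -0.2401  0.1532]
30 [ 0.4578 -0.2348  0.1804] [ 0.4533 -0.2386  0.1703]
53 [ 0.4579 -0.2351  0.2064] [ 0.4525 -0.2402  0.1912]
```

```bash
python3 -m jog '[[[0,0,0.03],0],[[0,0,0.03],0],[[0,0,0.025],0],[[0,0,0.006],0],[[0,0,0.006],0],[[0,0,0.006],0],[[0,0,0],0]]'
python3 -m jog '[[[0,0,0.008],0],[[0,0,0.008],0],[[0,0,0.008],0],[[0,0,0.007],0],[[0,0,0.005],0],[[0,0,0.001],0],[[0,0,0],0]]'
```

```text
time: 12.35
tcp_pos: [0.4559, -0.2374, 0.1784]
eef_rot: [[-0.956, 0.293, 0.0], [0.293, 0.956, -0.0], [-0.0, -0.0, -1.0]]
ft_force: [-0.2, 0.3, -2.0]
finger_gap: 0.217
time: 13.05
tcp_pos: [0.4558, -0.2375, 0.1412]
eef_rot: [[-0.956, 0.293, -0.0], [0.293, 0.956, 0.0], [0.0, 0.0, -1.0]]
ft_force: [0.3, 0.4, -1.6]
finger_gap: 0.219
```

Tip is at about 0.013, nearly seated. I'll lower it the last bit and release.

```bash
python3 -m jog '[[[0,0,0.001],0],[[0,0,0.001],0],[[0,0,0.001],0],[[0,0,0],0],[[0,0,0],0]]'
python3 -m jog '[[[0,0,0],0],[[0,0,0],0],[[0,0,0],0],[[0,0,0],0],[[0,0,0],0],[[0,0,0],0]]' 1
python3 -m jog '[[[0,0,-0.03],0],[[0,0,-0.04],0],[[0,0,-0.04],0],[[0,0,-0.04],0],[[0,0,-0.01],0],[[0,0,0],0]]'
python3 - <<'E'
from h import *
np.set_printoptions(precision=4,suppress=True)
s=env.sense(); print(s['tcp_pos'],s['joint_pos'])
im,d,C=cam('wrist')
X=cloud(C,d)
m=(abs(X[...,0]-.457)<.05)&(abs(X[...,1]+.238)<.05)&(X[...,2]>.16)&(X[...,2]<.2)
P=X[m]; print(len(P),P.mean(0),cv2.minAreaRect((P[:,:2]*1000).astype(np.float32)),P[:,2].max())
E
```

```text
time: 13.55
tcp_pos: [0.4558, -0.2375, 0.1383]
eef_rot: [[-0.956, 0.293, 0.0], [0.293, 0.956, -0.0], [-0.0, 0.0, -1.0]]
ft_force: [0.1, 0.3, -1.4]
finger_gap: 0.218
time: 14.15
tcp_pos: [0.4558, -0.2375, 0.1383]
eef_rot: [[-0.956, 0.293, -0.0], [0.293, 0.956, -0.0], [0.0, -0.0, -1.0]]
ft_force: [-0.0, -0.8, -0.3]
finger_gap: 1.002
time: 14.75
tcp_pos: [0.4561, -0.2377, 0.2996]
eef_rot: [[-0.956, 0.293, 0.002], [0.293, 0.956, -0.002], [-0.003, -0.001, -1.0]]
ft_force: [0.4, 0.4, -0.3]
finger_gap: 0.999
[ 0.4561 -0.2377  0.2996] [ -31.605    10.2435   88.0792   -0.0003   81.5119 -104.5428]
629 [ 0.4536 -0.2378  0.1693] ((454.6149597167969, -237.89234924316406), (19.29726791381836, 20.39276123046875), 74.09876251220703) 0.17198482787183428
```

```bash
python3 -m jog '[[[0.0092,0.0362,0],0],[[0.0092,0.0362,0],0],[[0.0092,0.0362,0],0],[[0.0092,0.0362,0],0],[[0.0092,0.0362,0],0],[[0.0092,0.0362,0],0],[[0.0092,0.0362,0],0]]'
python3 -m jog '[[[0.0092,0.0362,0],0],[[0.0092,0.0362,0],0],[[0.0092,0.0362,0],0],[[0.0092,0.0362,0],0],[[0.0092,0.0362,0],0],[[0.0092,0.0362,0],0],[[0.0092,0.0362,0],0],[[0,0,0],0.1]]'
python3 -m jog '[[[0,0,0],0.14],[[0,0,0],0.14],[[0,0,0],0.14],[[0,0,0],0.14],[[0,0,0],0.14],[[0,0,0],0.14],[[0,0,0],0.14],[[0,0,0],0.14]]'
python3 -m jog '[[[0,0,0],0.1],[[0,0,0],0.076],[[0,0,0],0],[[0,0,0],0]]'
cat > r.py <<'E'
from h import *
np.set_printoptions(precision=4,suppress=True)
s=env.sense(); print(s['tcp_pos'],s['joint_pos'])
im,d,C=cam('wrist'); cv2.imwrite('pics/w4.png',im)
X=cloud(C,d)
m=(abs(X[...,0]-.475)<.08)&(abs(X[...,1]-.23)<.12)&(X[...,2]>.05)&(X[...,2]<.06)
P=X[m]; print(len(P),cv2.minAreaRect((P[:,:2]*1000).astype(np.float32)))
for k in (-1,0,1):
    q=np.array([.4745,.2295])+.055*k*np.array([.122,.9925])
    m=(np.hypot(X[...,0]-q[0],X[...,1]-q[1])<.02)&(X[...,2]>.065); P=X[m]
    if len(P)<5: print(k,'none'); continue
    h=np.percentile(P[:,2],95); T=P[P[:,2]>h-.004]; print(k,q,len(T),h,T.mean(0),cv2.minAreaRect((T[:,:2]*1000).astype(np.float32))[:2])
E
python3 r.py
```

```text
time: 15.5
tcp_pos: [0.4679, 0.0252, 0.2964]
eef_rot: [[-0.956, 0.294, -0.003], [0.294, 0.956, 0.0], [0.003, -0.001, -1.0]]
ft_force: [0.3, -0.8, -0.3]
finger_gap: 0.998
time: 16.3
tcp_pos: [0.4805, 0.288, 0.2954]
eef_rot: [[-0.923, 0.385, -0.004], [0.385, 0.923, -0.001], [0.003, -0.003, -1.0]]
ft_force: [-0.3, -1.5, -0.3]
finger_gap: 0.997
time: 17.1
tcp_pos: [0.481, 0.2846, 0.296]
eef_rot: [[-0.047, 0.999, -0.003], [0.999, 0.047, -0.002], [-0.001, -0.003, -1.0]]
ft_force: [0.3, 0.3, 0.7]
finger_gap: 0.996
time: 17.5
tcp_pos: [0.4811, 0.2847, 0.2969]
eef_rot: [[0.12, 0.993, -0.002], [0.993, -0.12, -0.001], [-0.001, -0.002, -1.0]]
ft_force: [-0.2, 0.0, -0.4]
finger_gap: 1.0
[0.4811 0.2847 0.2969] [26.8588 16.3863 80.9162 -0.0009 82.8178 33.7715]
5804 ((472.5028381347656, 230.3238983154297), (171.2981414794922, 50.087589263916016), 83.01615905761719)
-1 [0.4678 0.1749] 210 0.1256784888152919 [0.466  0.1769 0.1247] ((465.91717529296875, 176.3896942138672), (15.500577926635742, 14.936745643615723))
0 [0.4745 0.2295] 220 0.09578839701196089 [0.4727 0.2311 0.0948] ((472.7836608886719, 230.70684814453125), (15.789068222045898, 15.982534408569336))
1 [0.4812 0.2841] 2594 0.37432710350622644 [0.4816 0.296  0.3727] ((481.81695556640625, 295.8222961425781), (4.172106742858887, 31.15340805053711))
```

View pics/w4.png

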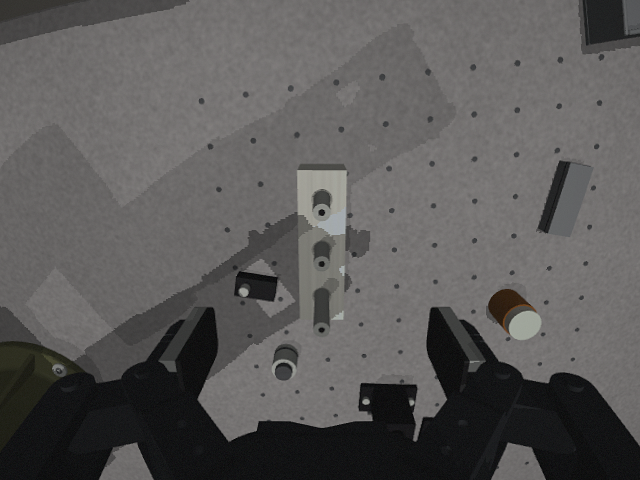

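The middle post (top at (321,212)) is in the +y end well. The short one (321,257) is in the middle and the long one (321,325) at the near end, and depth confirms tops at 0.095 and 0.125 for those two. I'll descend on the middle post.

```bash
python3 -m jog '[[[0,0,0.04],0],[[0,0,0.04],0],[[0,0,0.04],0],[[0,0,0.04],0],[[0,0,0.03],0],[[0,0,0.015],0],[[0,0,0.008],0],[[0,0,0],0]]'
python3 -m jog '[[[0,0,0],0],[[0,0,0],0],[[0,0,0],0],[[0,0,0],0],[[0,0,0],0],[[0,0,0],0],[[0,0,0],0],[[0,0,0],0]]' 0 60
python3 -m jog '[[[0,0,-0.003],0],[[0,0,-0.005],0],[[0,0,-0.005],0],[[0,0,-0.007],0],[[0,0,0],0],[[0,0,0],0]]'
```

```text
time: 18.35
tcp_pos: [0.481, 0.2846, 0.0845]
eef_rot: [[0.122, 0.993, -0.001], [0.993, -0.122, -0.001], [-0.001, -0.001, -1.0]]
ft_force: [0.3, 1.4, 0.0]
finger_gap: 1.0
time: 19.15
tcp_pos: [0.4814, 0.2849, 0.0857]
eef_rot: [[0.123, 0.992, 0.0], [0.992, -0.123, 0.0], [0.0, 0.0, -1.0]]
ft_force: [-1.5, 0.2, 6.6]
finger_gap: 0.171
time: 19.75
tcp_pos: [0.4814, 0.2848, 0.1055]
eef_rot: [[0.123, 0.992, 0.0], [0.992, -0.123, 0.0], [0.0, 0.0, -1.0]]
ft_force: [-0.9, -0.3, -0.9]
finger_gap: 0.167
```

```bash
python3 -m jog '[[[0,0,-0.02],0],[[0,0,-0.03],0],[[0,0,-0.03],0],[[0,0,-0.03],0],[[0,0,-0.02],0],[[0,0,0],0]]'
python3 -m jog '[[[-0.0374,0.0117,0],0],[[-0.0374,0.0117,0],0],[[-0.0374,0.0117,0],0],[[-0.0374,0.0117,0],0],[[-0.0374,0.0117,0],0],[[-0.0374,0.0117,0],0],[[-0.0374,0.0117,0],0],[[-0.0374,0.0117,0],0]]'
python3 -m jog '[[[0,0,0],0],[[0,0,0],0],[[0,0,0],0]]'
cat > q.py <<'E'
from h import *
np.set_printoptions(precision=4,suppress=True)
s=env.sense(); p=s['tcp_pos']; print(p,s['ft_force'],s['finger_gap'])
im,d,C=cam('side'); cv2.imwrite('pics/s2.png',cv2.resize(im[150:350,200:400],None,fx=3,fy=3)); X=cloud(C,d)
for z in np.arange(p[2]-.09,p[2]-.01,.015):
    m=(abs(X[...,0]-p[0])<.03)&(abs(X[...,1]-p[1])<.03)&(X[...,2]>z)&(X[...,2]<z+.015); print(round(z,3),m.sum(),X[m].mean(0) if m.any() else 0)
m=(abs(X[...,0]-.538)<.04)&(abs(X[...,1]+.024)<.04)&(X[...,2]>.065)&(X[...,2]<.085); P=X[m]; print(cv2.minAreaRect((P[:,:2]*1000).astype(np.float32)))
im,d,C=cam('wrist'); cv2.imwrite('pics/w5.png',im)
X=cloud(C,d); m=(abs(X[...,0]-.537)<.05)&(abs(X[...,1]+.024)<.05)&(X[...,2]>.068)&(X[...,2]<.085); P=X[m]; print(len(P),cv2.minAreaRect((P[:,:2]*1000).astype(np.float32)))
E
python3 q.py
```

```text
time: 20.35
tcp_pos: [0.4821, 0.2852, 0.2378]
eef_rot: [[0.123, 0.992, 0.004], [0.992, -0.123, 0.002], [0.002, 0.004, -1.0]]
ft_force: [-0.2, 0.5, -1.4]
finger_gap: 0.17
time: 21.15
tcp_pos: [0.5372, -0.0252, 0.2337]
eef_rot: [[0.123, 0.992, -0.002], [0.992, -0.123, 0.0], [-0.0, -0.002, -1.0]]
ft_force: [1.0, 0.6, -1.7]
finger_gap: 0.17
time: 21.45
tcp_pos: [0.5372, -0.0229, 0.2344]
eef_rot: [[0.122, 0.993, -0.001], [0.993, -0.122, 0.0], [0.0, -0.001, -1.0]]
ft_force: [0.3, -0.2, -1.5]
finger_gap: 0.173
[ 0.5372 -0.0229  0.2344] [ 0.2508 -0.2497 -1.4537] 0.17334689945374923
0.144 0 0
0.159 38 [ 0.538  -0.0185  0.1679]
0.174 46 [ 0.5377 -0.0184  0.1817]
0.189 49 [ 0.5376 -0.0184  0.1972]
0.204 51 [ 0.5384 -0.0185  0.2125]
0.219 87 [ 0.5399 -0.0169  0.2289]
((538.8919067382812, -24.286052703857422), (46.92574691772461, 44.0132942199707), 80.47583770751953)
2516 ((536.3944091796875, -23.16884994506836), (44.71273422241211, 44.04066467285156), 80.68045043945312)
```

View pics/s2.png

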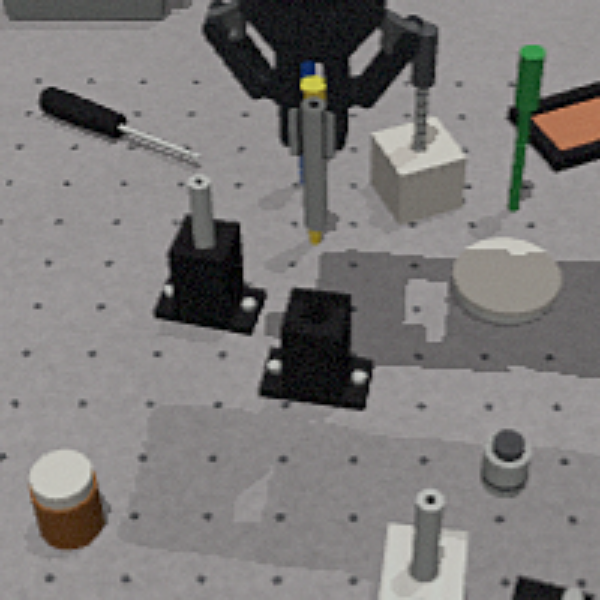

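The middle post hangs vertically in the jaws at (315,165), directly above the empty holder at (318,312). The rod is back in its stand at (425,60–150). I'll lower the post.

```bash
python3 -m jog '[[[-0.0005,0,0.025],0],[[0,0,0.03],0],[[0,0,0.018],0],[[0,0,0.006],0],[[0,0,0.005],0],[[0,0,0.005],0],[[0,0,0],0],[[0,0,0],0]]'
python3 -c "
from plant import env; print(env.sense()['torque'])"
```

```text
time: 22.35
tcp_pos: [0.5377, -0.0241, 0.1469]
eef_rot: [[0.123, 0.992, 0.001], [0.992, -0.123, -0.0], [-0.0, 0.001, -1.0]]
ft_force: [0.4, -0.3, -1.6]
finger_gap: 0.171
[ 0.04817906  0.07213372 -0.03398846]
```

```bash
python3 -m jog '[[[0,0,0.004],0],[[0,0,0.004],0],[[0,0,0.004],0],[[0,0,0],0]]'; python3 -m jog '[[[0,0,0.005],0],[[0,0,0.005],0],[[0,0,0.005],0],[[0,0,0.005],0],[[0,0,0],0]]'
```

```text
time: 22.75
tcp_pos: [0.5372, -0.0241, 0.1335]
eef_rot: [[0.123, 0.992, -0.001], [0.992, -0.123, 0.0], [-0.0, -0.001, -1.0]]
ft_force: [-0.7, -0.2, -0.9]
finger_gap: 0.165
time: 23.25
tcp_pos: [0.5371, -0.0241, 0.1134]
eef_rot: [[0.123, 0.992, -0.001], [0.992, -0.123, 0.0], [-0.0, -0.001, -1.0]]
ft_force: [-0.0, 0.2, -1.2]
finger_gap: 0.167
```

Going in freely, with about 7.5 mm left.

```bash
python3 -m jog '[[[0,0,0.003],0],[[0,0,0.002],0],[[0,0,0.001],0],[[0,0,0.001],0],[[0,0,0],0],[[0,0,0],0]]'; python3 -m jog '[[[0,0,0.0005],0],[[0,0,0.0005],0],[[0,0,0],0],[[0,0,0],0]]'
```

```text
time: 23.85
tcp_pos: [0.5375, -0.0241, 0.1074]
eef_rot: [[0.123, 0.992, 0.0], [0.992, -0.123, -0.0], [0.0, 0.0, -1.0]]
ft_force: [-1.6, -0.3, -1.3]
finger_gap: 0.167
time: 24.25
tcp_pos: [0.5375, -0.0241, 0.1063]
eef_rot: [[0.123, 0.992, 0.0], [0.992, -0.123, -0.0], [-0.0, 0.0, -1.0]]
ft_force: [0.2, 0.6, -2.4]
finger_gap: 0.167
```

```bash
python3 -m jog '[[[0,0,0.0005],0],[[0,0,0.0005],0],[[0,0,0],0],[[0,0,0],0]]'
```

```text
time: 24.65
tcp_pos: [0.5377, -0.0242, 0.1057]
eef_rot: [[0.123, 0.992, 0.001], [0.992, -0.123, -0.0], [-0.0, 0.001, -1.0]]
ft_force: [-2.2, 0.5, 5.3]
finger_gap: 0.166
```

Bottom felt: 5.3 N at TCP z 0.1057, the height expected for a seated post. I'll release, rise and check.

```bash
python3 -m jog '[[[0,0,0],0],[[0,0,0],0],[[0,0,0],0],[[0,0,0],0],[[0,0,0],0],[[0,0,0],0],[[0,0,0],0]]' 1
python3 -m jog '[[[0,0,-0.02],0],[[0,0,-0.04],0],[[0,0,-0.04],0],[[0,0,-0.04],0],[[0,0,-0.04],0],[[0,0,0],0],[[0,0,0],0]]'
python3 - <<'E'
from h import *
np.set_printoptions(precision=4,suppress=True)
s=env.sense(); print(s['tcp_pos'],s['ft_force'],s['finger_gap'])
for n in ('side','wrist'):
    im,d,C=cam(n); X=cloud(C,d)
    if n=='side': cv2.imwrite('pics/s3.png',cv2.resize(im[140:440,200:420],None,fx=2,fy=2))
    for nm,q,lo in (('post',(.5375,-.024),.1),('ref',(.6235,-.1005),.1),('rod',(.456,-.238),.12),('long',(.467,.176),.1),('short',(.474,.23),.08)):
        m=(np.hypot(X[...,0]-q[0],X[...,1]-q[1])<.022)&(X[...,2]>lo)&(X[...,2]<.2); P=X[m]
        if len(P)<4: print(n,nm,len(P)); continue
        h=np.percentile(P[:,2],95); T=P[P[:,2]>h-.003]; print(n,nm,h,T.mean(0))
E
```

```text
time: 25.35
tcp_pos: [0.5375, -0.0241, 0.1053]
eef_rot: [[0.123, 0.992, 0.0], [0.992, -0.123, -0.0], [0.0, 0.0, -1.0]]
ft_force: [-1.0, -0.4, 0.7]
finger_gap: 0.994
time: 26.05
tcp_pos: [0.5375, -0.0241, 0.2856]
eef_rot: [[0.123, 0.992, 0.001], [0.992, -0.123, -0.0], [0.0, 0.001, -1.0]]
ft_force: [-0.7, 0.0, -0.2]
finger_gap: 1.005
[ 0.5375 -0.0241  0.2856] [-0.7008  0.0493 -0.2256] 1.0045818059361147
side post 0.13116922680968937 [ 0.5388 -0.0248  0.1302]
side ref 0.1309494162719473 [ 0.6247 -0.1016  0.13  ]
side rod 0.17080964005726337 [ 0.4573 -0.2382  0.1699]
side long 0.12627459572956223 [0.4683 0.1744 0.125 ]
side short 0.0966383205841654 [0.4749 0.2288 0.0955]
wrist post 0.13097928650780782 [ 0.5361 -0.0236  0.13  ]
wrist ref 0.1307328942205623 [ 0.6222 -0.0999  0.1298]
wrist rod 0.12112269497274998 [ 0.4568 -0.2281  0.1208]
wrist long 0
wrist short 0
```

View pics/s3.png

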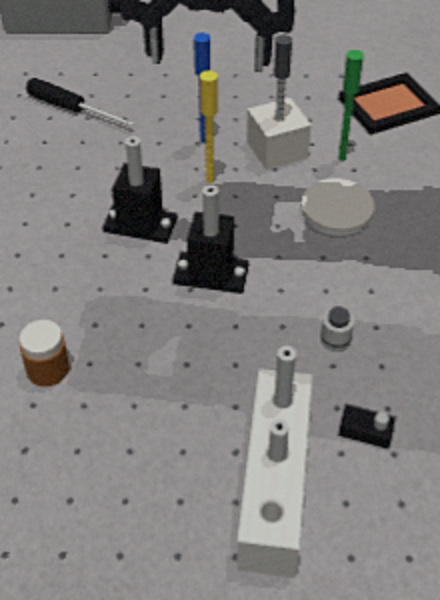

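The post stands upright at (211,210), level with the reference post (133,160): 0.130 m each. The rod is in its stand, the long and short posts are in the rack, and the bystanders are in place.

```bash
python3 -c "
from plant import env; print(env.job_done())"
```

```text
the job is handed in; nothing more can be done
None
```

The job is done and handed in at about 26 s of robot time. The report gave no verdict.

- **Depth:** the rod met the bottom of the bore at 13 N, with its tip 45 mm below the mouth. There was no contact when passing 30 mm.
- **Rod:** it is back in its stand, upright, with its top at 0.170 m as at the start.
- **Post:** I moved only the 100 mm post. It met the bottom at about 5 N, at the expected height.
- **Last checks:** the side and wrist cameras both put the post's top at 0.130 m, within 0.3 mm of the reference. It is centred on the bore to about 1 mm. The other two posts are still in their wells, the bystanders look unmoved in the last side picture, and the open gripper is clear above.
- **Disagreements:** the two fixed-point estimates differed by 1–3 mm between cameras, which is calibration error. In the last check, the wrist camera's reading for the rod was unusable, because its height of 0.121 m was at the cut-off I had set. I relied on the side camera for the rod.

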